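Right the fallen specimen holder and close up the row

TASK

One of the four specimen holders in the microscope's transfer lane has tipped over. Stand it upright in the lane on its foot, then slide the lane's follower block along and press it against the row until all four holders are closed up, with no gaps, against the fixed end stop. Do not knock over the standing holders, and leave the wooden box, the jar and the screwdriver where they are.

Things in the scene. Friction and masses are not known exactly. Their poses are not given: they have to be found in the camera images.
- lane: Fixed aluminium channel, roughly left-right on the bench. Origin: under its middle, on the bench; y runs along it, x across, z up. Floor 6 mm up; 62 mm wide inside, between curbs 8 mm thick, 12 mm above the floor; from y = -250 to +280 mm. A dark steel end stop (inner face at y = -235 mm, 30 mm high) closes the -y end; the +y end is open.
- follower: Grey block sliding in the lane (no lift), 58 mm across, 26 mm along, 34 mm high, with a 12 mm pin and a black knob (18 mm wide, 54-62 mm up) on top. Starts near the +y end, slides to -y with light friction. Origin: lower middle of its pressing (-y) face, on the lane floor; back face 26 mm further +y. Axes as the lane's. Row closed: origin at lane y = -35 mm.
- fallen: Specimen holder, 0.25 kg: 50 mm square foot plate 12 mm thick, round steel post 14 mm wide, topped by a black round chuck 20 mm in diameter (64 to 84 mm up) and a brass tip to 86 mm. Starts lying along the lane between standing holders, its foot towards the end stop (-y), a foot edge and the chuck's rim on the lane floor. Origin: centre of the foot's underside; z runs up the post.
- holder_disc: Specimen holder, 0.25 kg: 50 mm square foot plate 12 mm thick, round steel post 14 mm wide, topped by a flat disc 32 mm in diameter; 66 mm high. Starts standing in the lane. Origin: centre of the foot's underside; z runs up the post.
- holder_fork: Specimen holder, 0.25 kg: 50 mm square foot plate 12 mm thick, round steel post 14 mm wide, topped by a dark two-pronged fork 24 mm wide; 81 mm high. Starts standing in the lane. Origin: centre of the foot's underside; z runs up the post.
- holder_cone: Specimen holder, 0.25 kg: 50 mm square foot plate 12 mm thick, round steel post 14 mm wide, topped by a brass cone 22 mm in diameter; 78 mm high. Starts standing in the lane. Origin: centre of the foot's underside; z runs up the post.
- wood_box: Closed wooden box, 90 x 150 x 64 mm, beyond the lane. To be left alone. Origin: centre of its underside.
- jar: Small clear jar with a black cap, 48 mm in diameter, 55 mm high, beyond the lane. To be left alone. Origin: centre of its underside.
- driver: Screwdriver 160 mm long lying between the robot and the lane. To be left alone. Origin: about its middle, on the bench.
Not all that is in view belongs to the job. Leave any purple or turquoise look-alike of the fallen alone.

How it is judged:
By the outcome, as a careful person would: the job done as asked, in the order asked, and still so for the second after the job is handed in, with the robot touching nothing.
It also fails if it takes over 54 s, if anything falls off the work surface, if the arm or the gripper's body presses on something with over 40 N, if the wrist force passes 120 N, or if a joint passes its speed limit or range.

ROBOT

A 6-joint arm with a two-finger parallel gripper is mounted at the origin on the work surface. World frame = base frame: x ahead of the robot, y to its left, z up, the work surface at z = 0. Lengths are in m, angles in degrees, forces in N, time in s.
With the tool pointing down it reaches from about 0.35 to 0.775 m from the base axis. Payload 7.3 kg.
Tool frame: the origin (TCP) lies at the very end of the fingers, on their centre line; the grasp point (between the pads) lies 19 mm behind it; z points along the fingers, y is the line along which they close (so a half turn about z gives the same grasp; the last joint's range is limited). The gripper opens to 92 mm and grips with 3 to 60 N. Pads are 19 mm wide; open, the fingers measure 130 mm over their backs; the gripper's body (75 mm by 190 mm) begins 47 mm behind the grasp point.
Start: joints at [65.031, 19.595, 87.324, -0, 73.075, -8.365], TCP at [0.15, 0.503, 0.227] pointing down, gripper open.
Joint ranges: [-145.02, 145.02], [-44.19, 115.74], [2.07, 154.8], [-57.11, 237.11], [16.16, 152.29], [-177.93, 177.93]. Speed limits (degrees/s): [147.25, 147.25, 180, 180, 180, 180].

INTERFACE

Orientations are given as a 3x3 rotation matrix whose columns are the frame's x, y, z axes.
In Python, from plant import r, vision gives the robot as it stands.
- The arm moves only by the tool carry_out, never from a script. Its argument "plan" is a list of rows, each a list of 3 entries, a list of its own where there are three numbers: the shift along the tool's x, y, z as a fraction of full scale, then the turn, a rotation vector about the tool's x, y, z as a fraction of full scale, then the closure, from 0 (fully open) to 1 (shut). In form: [[[tx, ty, tz], [rx, ry, rz], gripper], ...]. A call has 1 to 5 rows; each row is the pose to reach, as a shift and turn from the pose commanded when the call began, along the tool's axes at that moment; what a row does not reach only later rows make up. Full scale, the value 1, is 50 cm for a shift and 1.5 rad for a turn. A row lasts 1/10 s, in which the tool goes at most 50 mm and 8.59 degrees, less where a joint would pass 70% of its speed; a pose out of reach is approached as far as the arm can. A call with a number of a shift or a turn outside -1 to 1 is refused whole. A call with a gripper value outside its range is refused whole. The fingers move at their own pace and stop on an object; the grip force is fixed at half the most. Time passes only in rows, so rows that repeat a pose let the fingers close. It gives the time, the measured TCP pose, the force, the opening and the grip force at its end, in the units of the state.
- r.observe(): the state, without advancing time (a new reading comes with each control period).
- vision.grab_frame(name): name is "side" or "top" or "wrist"; returns a dict with "image" (400x640x3 uint8, red, green, blue), "fx", "fy", "cx", "cy" (pixels), "R" (3x3) and "t" (3): a world point X has camera coordinates R X + t; the wrist camera has in their place "mount" (4x4, takes a point from camera to tool coordinates, whose origin is the TCP and whose axes are the flange's). Camera axes: x right, y down, z forward; pixel columns grow to the right and rows downward; lengths in m; the calibration is good to about 2 mm. A picture is of the moment at which its call begins: read the wrist's pose just before it. There is no depth.
- r.hand_in(): hands the job in; it is judged then, once.
The state is a dict: "time": time; "joint_pos": joint angles; "dq": joint speeds; "tau": joint torques, N m; "tcp_pos": TCP position; "eef_rot": TCP orientation; "force": force on the tool from outside, world axes, zero at the start; "torque": the same for the moment, N m; "width": finger opening in m; "finger_force": force on a finger pad.
Only numpy, scipy, OpenCV 4.12 (cv2) and the standard library are available. Lean on these libraries where they do the work, as an engineer would, in place of code of your own. Each camera call takes 0.05 s, during which the arm holds its last target. There are 200 camera calls.

## Working session

There is one attempt and no reset: what is moved stays moved. The work goes in short steps, Python scripts to look and compute and a tool call to move; the robot and the scene stay as the last step left them, time stands still between calls to the robot, and variables do not carry over. Pictures are saved under pics/ and viewed, at most 10 in all, crops included, and the job is handed in when it is done.

Besides the shell and the picture viewer there is one more tool, called after "Call:" as name([rows], argument=value, ...), one row to a line, values as JSON. carry_out: Moves the arm, as the interface text tells. Its arguments: {"type":"object","properties":{"plan":{"type":"array","items":{"type":"array"}}},"required":["plan"]}

```bash
mkdir -p pics
python3 - <<'E'
from plant import r, vision
import cv2,numpy as np
s=r.observe();print({k:np.round(v,3).tolist() for k,v in s.items()})
for n in("side","top"):
    f=vision.grab_frame(n);cv2.imwrite(f"pics/{n}0.png",f["image"][:,:,::-1])
    print(n,f["fx"],f["fy"],f["cx"],f["cy"],np.round(f["R"],4).tolist(),np.round(f["t"],4).tolist())
f=vision.grab_frame("wrist");print(np.round(f["mount"],4).tolist(),f["fx"])
E
```

```text
{'time': 0.0, 'joint_pos': [65.032, 19.637, 87.375, 0.001, 73.074, -8.365], 'dq': [-0.003, -0.051, -0.02, -0.013, 0.008, 0.055], 'tau': [-0.001, -43.125, -24.422, 0.072, 0.056, -0.0], 'tcp_pos': [0.15, 0.503, 0.226], 'eef_rot': [[-0.958, 0.286, -0.001], [0.286, 0.958, -0.001], [0.0, -0.001, -1.0]], 'force': [0.259, -0.611, 0.125], 'torque': [-0.011, 0.015, 0.004], 'finger_force': 0.0, 'width': 0.092}
side 399.4137396949421 399.4137396949421 322.5944015958368 206.49454773745413 [[0.9489, -0.3153, 0.0137], [-0.1367, -0.4497, -0.8827], [0.2845, 0.8357, -0.4698]] [-0.5278, 0.1444, 0.7385]
top 489.58933349323104 489.58933349323104 322.0035766976747 197.34241829204578 [[-0.0234, -0.9997, 0.0082], [-0.9853, 0.0217, -0.1697], [0.1695, -0.012, -0.9855]] [0.0202, 0.5818, 1.1262]
[[-0.001, -0.9575, -0.2886, 0.0794], [1.0, -0.0005, -0.0017, 0.0016], [0.0015, -0.2886, 0.9574, -0.1565], [0.0, 0.0, 0.0, 1.0]] 335.3408755589724
```

View pics/top0.png

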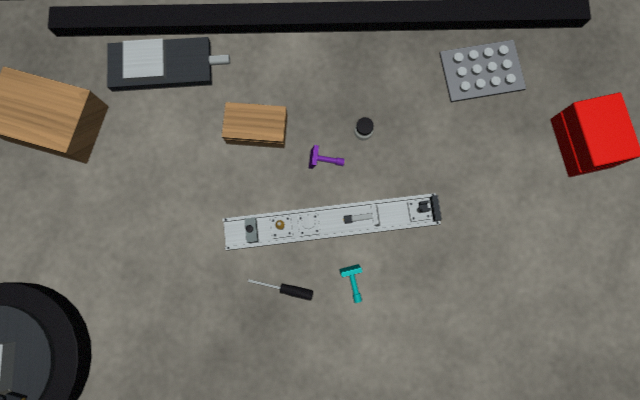

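View pics/side0.png

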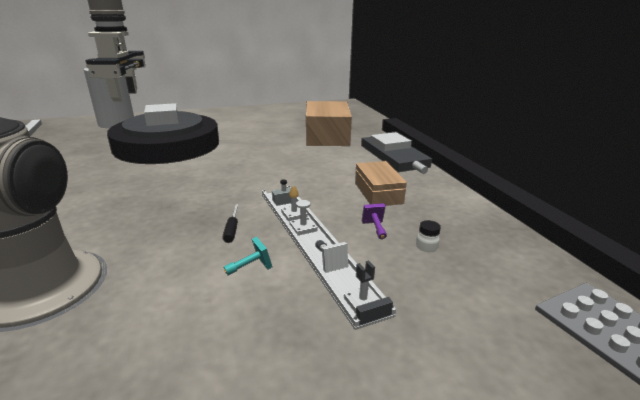

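The top view shows the lane from (223,235) to (437,208). In it I see:
- the follower at (251,230)
- the cone at (280,225)
- the disc at (308,222)
- the fallen holder, chuck at (347,218) and foot at (377,215)
- the fork at (423,208)

The candidates for "fallen" are purple (325,157), turquoise (352,283) and the steel one with the black chuck at (347–378,216). The steel one fits: it lies in the lane with its foot towards the end stop and has its own colour. I'll confirm this in a crop.

```bash
cat > h.py <<'E'
import numpy as np,cv2
from plant import r, vision
def ray(f,u,v):
    d=f["R"].T@np.array([(u-f["cx"])/f["fx"],(v-f["cy"])/f["fy"],1]);return -f["R"].T@f["t"],d
def plane(f,u,v,z):
    c,d=ray(f,u,v);return c+d*(z-c[2])/d[2]
def tri(f,p,g,q):
    A=[];b=[]
    for c,d in(ray(f,*p),ray(g,*q)):
        d=d/np.linalg.norm(d);P=np.eye(3)-np.outer(d,d);A.append(P);b.append(P@c)
    A=np.vstack(A);b=np.hstack(b);x=np.linalg.lstsq(A,b,rcond=None)[0];return x,np.linalg.norm(A@x-b)
E
python3 - <<'E'
from h import *
a=cv2.imread("pics/top0.png")[185:255,215:447];b=cv2.imread("pics/side0.png")[170:330,250:405]
A=cv2.resize(a,None,fx=3.4,fy=3.4,interpolation=3);B=cv2.resize(b,None,fx=2.2,fy=2.2,interpolation=3)
o=np.zeros((A.shape[0]+B.shape[0],A.shape[1],3),np.uint8);o[:A.shape[0]]=A;o[A.shape[0]:,:B.shape[1]]=B
cv2.imwrite("pics/crop0.png",o);print(A.shape,B.shape)
E
```

```text
(238, 789, 3) (352, 341, 3)
```

View pics/crop0.png

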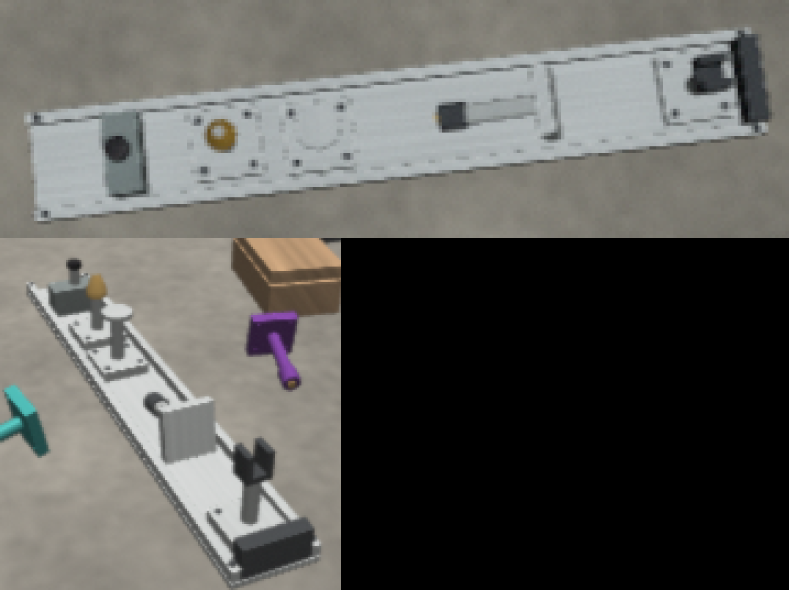

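The crop confirms it: a steel post with a black chuck (crop 452,116) and its foot on the right (545,103), lying in the lane between the disc and the fork. This is the fallen holder. Purple and turquoise lie outside the lane.

Run:
```python
from h import *
T=vision.grab_frame("top");S=vision.grab_frame("side")
ct=lambda u,v:(u/3.4+215-.35,v/3.4+185-.35); cs=lambda u,v:(u/2.2+250-.27,(v-238)/2.2+170-.27)
L=np.array([plane(T,*ct(*p),.018) for p in((27,115),(40,219),(752,30),(766,131))])
print(np.round(L,4).tolist())
mL=(L[0]+L[1])/2;mR=(L[2]+L[3])/2
y=(mL-mR);ln=np.linalg.norm(y);y/=ln;x=np.array([y[1],-y[0],0]);o=mR+y*.25;o[2]=0
print("len",ln,"width",np.linalg.norm(L[0]-L[1]),np.linalg.norm(L[2]-L[3]),"origin",o,"y",y,"ang",np.degrees(np.arctan2(-y[0],y[1])))
def lane(p):d=np.array(p)-o;return np.round([d@x*1e3,d@y*1e3,d[2]*1e3],1)
for n,a,b in(("chuck far end ctr",(439,117),(153,400)),("knob",(118,148),(74,265)),("cone",(222,132),(97,277)),("disc",(319,125),(117,312)),("fork",(712,72),(254,462)),("foot top edge +x",(547,66),(212,400)),("foot top edge -x",(557,137),(163,407))):
    p,e=tri(T,ct(*a),S,cs(*b));print(n,lane(p),"err",round(e*1e3,1))
for n,a,z in(("chuck",(452,116),.018),("post mid",(500,109),.024),("post/foot",(535,105),.026)):
    p=plane(T,*ct(*a),z);print(n,lane(p),np.round(p,4))
for p in((0,-32,0),):print(np.round(o+x*p[0]/1e3+y*p[1]/1e3,4))
```

```text
[[0.5405, 0.2509, 0.018], [0.4657, 0.2408, 0.018], [0.5911, -0.2753, 0.018], [0.517, -0.2807, 0.018]]
len 0.5263308958493859 width 0.07545374399542659 0.07428530452815892 origin [ 0.5298491  -0.02919139  0.        ] y [-0.09675877  0.99530786  0.        ] ang 5.552556527868382
chuck far end ctr [  1.6 -16.6  16. ] err 0.5
knob [  1.  209.3  63. ] err 0.5
cone [  1.7 135.7  79.8] err 1.0
disc [-0.8 69.8 70.1] err 0.2
fork [   3.2 -204.2   73.1] err 0.3
foot top edge +x [ 23.7 -93.8  57. ] err 1.0
foot top edge -x [-25.4 -93.7  62. ] err 3.6
chuck [  0.6 -25.8  18. ] [ 0.5329 -0.0548  0.018 ]
post mid [  0.8 -60.2  24. ] [ 0.5365 -0.089   0.024 ]
post/foot [  0.4 -85.3  26. ] [ 0.5385 -0.114   0.026 ]
[ 0.5329 -0.061   0.    ]
```

```bash
cat >> h.py <<'E'
from scipy.spatial.transform import Rotation as Ro
O=np.array([.5298,-.0292,0]);Y=np.array([-.09676,.99531,0]);X=np.array([Y[1],-Y[0],0]);Z=np.array([0,0,1.])
def rot(a):
    a=np.radians(a);z=-Y*np.sin(a)-Z*np.cos(a);x=Y*np.cos(a)-Z*np.sin(a);return np.column_stack([x,np.cross(z,x),z])
def lw(p):return O+(X*p[0]+Y*p[1]+Z*p[2])/1e3
def go(p,a,d=0,frm=None):
    "fractions for lane point p (mm) to lie d mm behind the TCP at lean a"
    s=r.observe();R=np.array(s["eef_rot"]);c=np.array(s["tcp_pos"])
    if frm: R=rot(frm[1]);c=lw(frm[0])+R[:,2]*frm[2]/1e3
    t=lw(p)+rot(a)[:,2]*d/1e3
    v=Ro.from_matrix(R.T@rot(a)).as_rotvec()
    print(p,a,"shift",np.round(R.T@(t-c)/.5,4).tolist(),"turn",np.round(v/1.5,4).tolist())
def st():
    s=r.observe();q=np.array(s["tcp_pos"])-O;R=np.array(s["eef_rot"])
    print("t",round(s["time"],2),"tcp lane",np.round([q@X*1e3,q@Y*1e3,q[2]*1e3],1),"lean",round(np.degrees(np.arctan2(-R[:,2]@Y,-R[2,2])),1),"j",np.round(s["joint_pos"],0),"w",round(s["width"]*1e3,1),"F",np.round(s["force"],1),"ff",round(float(s["finger_force"]),1))
E
python3 - <<'E'
from h import *
st();go((0,120,230),0);go((0,-70,180),22)
E
```

```text
t 0.25 tcp lane [-326.6  566.4  226.4] lean 0.0 j [65. 20. 87. -0. 73. -8.] w 91.6 F [-0.1  0.5 -0.1] ff 0.0
(0, 120, 230) 0 shift [-0.9417, -0.5806, -0.0069] turn [-0.0004, 0.0002, 0.7894]
(0, -70, 180) 22 shift [-1.085, -0.9325, 0.0934] turn [0.1511, -0.225, 0.7793]
```

Call:
carry_out([
  [[-0.94,-0.58,-0.01],[0,0,0.79],0],
  [[-0.94,-0.58,-0.01],[0,0,0.79],0],
  [[-0.94,-0.58,-0.01],[0,0,0.79],0],
  [[-0.94,-0.58,-0.01],[0,0,0.79],0],
  [[-0.94,-0.58,-0.01],[0,0,0.79],0],
])

```text
time: 0.75
tcp_pos: [0.3173, 0.315, 0.2291]
eef_rot: [[-0.501, 0.865, 0.0], [0.865, 0.501, 0.0], [0.0, 0.0, -1.0]]
force: [0.6, 0.9, 0.2]
width: 0.0919
finger_force: 0.0
```

```bash
python3 -c "
from h import *
st();go((1,-72,150),22)"
```

```text
t 0.75 tcp lane [-178.2  363.1  229.1] lean -0.0 j [35. 11. 99.  0. 70.  5.] w 91.9 F [0.6 0.9 0.2] ff 0.0
(1, -72, 150) 22 shift [-0.9405, -0.0355, 0.1581] turn [0.0551, -0.2522, 0.282]
```

Call:
carry_out([
  [[-0.94,-0.035,0.1],[0.055,-0.25,0.28],0],
  [[-0.94,-0.035,0.1],[0.055,-0.25,0.28],0],
  [[-0.94,-0.035,0.1],[0.055,-0.25,0.28],0],
  [[-0.94,-0.035,0.1],[0.055,-0.25,0.28],0],
  [[-0.94,-0.035,0.1],[0.055,-0.25,0.28],0],
])

```text
time: 1.25
tcp_pos: [0.4349, 0.097, 0.2016]
eef_rot: [[-0.098, 0.994, 0.037], [0.922, 0.105, -0.372], [-0.374, -0.002, -0.928]]
force: [0.5, 0.9, -0.0]
width: 0.0918
finger_force: 0.0
```

```bash
python3 -c "
from h import *
st();go((1,-72,150),22)"
```

```text
t 1.25 tcp lane [-82.2 134.8 201.6] lean 22.0 j [ 18.  17.  99. -23.  70.  21.] w 91.8 F [ 0.5  0.9 -0. ] ff 0.0
(1, -72, 150) 22 shift [-0.3464, 0.1631, 0.2505] turn [0.0007, -0.0006, 0.0058]
```

Call:
carry_out([
  [[-0.346,0.163,0.25],[0,0,0.006],0],
  [[-0.346,0.163,0.25],[0,0,0.006],0],
  [[-0.346,0.163,0.25],[0,0,0.006],0],
  [[-0.346,0.163,0.25],[0,0,0.006],0],
  [[-0.346,0.163,0.25],[0,0,0.006],0],
])

```text
time: 1.75
tcp_pos: [0.5377, -0.1029, 0.1498]
eef_rot: [[-0.087, 0.996, 0.037], [0.924, 0.095, -0.37], [-0.372, 0.001, -0.928]]
force: [-0.6, 0.3, 0.3]
width: 0.092
finger_force: 0.0
```

Run:
```python
from h import *
st()
s=r.observe();W=vision.grab_frame("wrist");cv2.imwrite("pics/w1.png",W["image"][:,:,::-1])
# predicted pixels of the post line for check
M=np.array(W["mount"]);R=np.array(s["eef_rot"]);t=np.array(s["tcp_pos"])
Rc=(R@M[:3,:3]).T;tc=-Rc@(t+R@M[:3,3])
for p in((0,-16.6,16),(0,-26,18),(0,-60,24),(0,-85,26)):
    c=Rc@lw(p)+tc;print(p,np.round([W["fx"]*c[0]/c[2]+W["cx"],W["fy"]*c[1]/c[2]+W["cy"]],1))
```

```text
t 1.75 tcp lane [  0.7 -74.1 149.8] lean 21.8 j [ -7.  26.  95. -26.  57.   2.] w 92.0 F [-0.6  0.3  0.3] ff 0.0
(0, -16.6, 16) [317.6  64.1]
(0, -26, 18) [317.6  78.2]
(0, -60, 24) [317.8 124.3]
(0, -85, 26) [317.9 153.2]
```

View pics/w1.png

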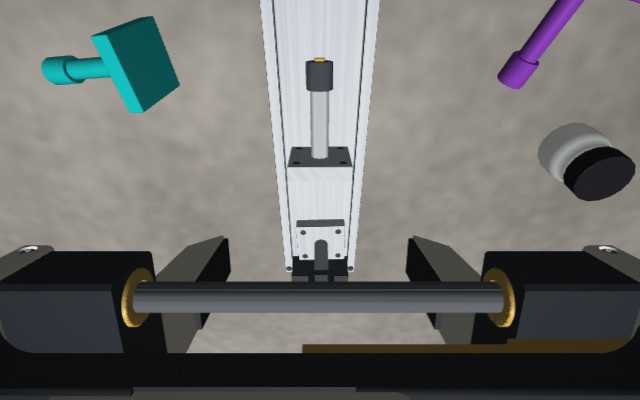

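The wrist view shows the chuck tip at (319,60), the post at (319,125) and the foot at (320,155). This is within about 2 mm of my predictions (column 318), so I'll descend.

```bash
python3 -c "
from h import *
go((1,-70,35),22,10);go((1,-70,26),22,12,((1,-70,35),22,10))"
```

```text
(1, -70, 35) 22 shift [0.0972, -0.0011, 0.227] turn [-0.0001, -0.0012, -0.0023]
(1, -70, 26) 22 shift [0.0067, -0.0, 0.0207] turn [0.0, -0.0, 0.0]
```

Call:
carry_out([
  [[0.097,0,0.227],[0,0,0],0],
  [[0.097,0,0.227],[0,0,0],0],
  [[0.097,0,0.227],[0,0,0],0],
  [[0.097,0,0.227],[0,0,0],0],
  [[0.097,0,0.227],[0,0,0],0.77],
])

```text
time: 2.3
tcp_pos: [0.5373, -0.0968, 0.0278]
eef_rot: [[-0.09, 0.995, 0.038], [0.924, 0.097, -0.37], [-0.372, 0.002, -0.928]]
force: [0.5, -0.3, 0.6]
width: 0.0876
finger_force: 0.0
```

Call:
carry_out([
  [[0,0,0],[0,0,0],0.77],
  [[0,0,0],[0,0,0],0.77],
  [[0,0,0],[0,0,0],0.77],
  [[0,0,0],[0,0,0],0.77],
  [[0,0,0],[0,0,0],0.77],
])

```text
time: 2.8
tcp_pos: [0.5371, -0.0969, 0.0277]
eef_rot: [[-0.089, 0.995, 0.038], [0.924, 0.097, -0.37], [-0.372, 0.003, -0.928]]
force: [0.4, -0.2, 0.1]
width: 0.0486
finger_force: 0.0
```

```bash
python3 -c "
from h import *
st();go((1,-70,26),22,12)"
```

```text
t 2.8 tcp lane [  0.7 -68.1  27.7] lean 21.8 j [ -6.  36. 101. -32.  43.  12.] w 48.6 F [ 0.4 -0.2  0.1] ff 0.0
(1, -70, 26) 22 shift [-0.0023, 0.0005, 0.0287] turn [0.0017, -0.0019, -0.0005]
```

Call:
carry_out([
  [[0,0,0],[0,0,0],0.77],
  [[0,0,0],[0,0,0],0.77],
  [[0,0,0],[0,0,0],0.77],
  [[-0.002,0,0.015],[0,0,0],0.77],
  [[-0.002,0,0.029],[0,0,0],0.77],
])

```text
time: 3.3
tcp_pos: [0.5377, -0.1034, 0.0138]
eef_rot: [[-0.089, 0.995, 0.038], [0.924, 0.097, -0.37], [-0.372, 0.002, -0.928]]
force: [0.5, 0.3, -0.3]
width: 0.0213
finger_force: 0.0
```

Call:
carry_out([
  [[0,0,0],[0,0,0],0.77],
  [[0,0,0],[0,0,0],1],
  [[0,0,0],[0,0,0],1],
  [[0,0,0],[0,0,0],1],
  [[0,0,0],[0,0,0],1],
])

```text
time: 3.8
tcp_pos: [0.5375, -0.1031, 0.0142]
eef_rot: [[-0.089, 0.995, 0.038], [0.924, 0.097, -0.37], [-0.372, 0.002, -0.928]]
force: [0.2, -0.7, -2.5]
width: 0.0131
finger_force: 29.9
```

```bash
python3 -c "
from h import *
st()
go((1,-50,110),0,12);go((1,-20,120),-30,12)"
```

```text
t 3.8 tcp lane [  0.5 -74.3  14.2] lean 21.8 j [ -7.  37. 102. -33.  41.  13.] w 13.1 F [ 0.2 -0.7 -2.5] ff 29.9
(1, -50, 110) 0 shift [-0.0172, 0.0013, -0.1737] turn [0.0012, 0.2539, -0.0001]
(1, -20, 120) -30 shift [0.041, 0.0014, -0.222] turn [0.0012, 0.603, 0.0003]
```

Call:
carry_out([
  [[0.02,0,-0.08],[0,0,0],1],
  [[0.04,0,-0.222],[0,0.1,0],1],
  [[0.04,0,-0.222],[0,0.6,0],1],
  [[0.04,0,-0.222],[0,0.6,0],1],
  [[0.04,0,-0.222],[0,0.6,0],1],
])

```text
time: 4.3
tcp_pos: [0.5327, -0.0429, 0.1122]
eef_rot: [[-0.098, 0.995, -0.014], [0.974, 0.099, 0.203], [0.203, 0.007, -0.979]]
force: [-1.0, -0.5, -3.1]
width: 0.0129
finger_force: 29.9
```

```bash
python3 -c "
from h import *
st()
for a in (-30,-45,-55):go((1,-10,120),a,12)"
```

```text
t 4.3 tcp lane [  1.6 -13.9 112.2] lean -11.7 j [-19.  29.  93.  12.  63. -31.] w 12.9 F [-1.  -0.5 -3.1] ff 29.9
(1, -10, 120) -30 shift [0.0184, -0.0012, 0.0091] turn [0.0036, 0.2125, 0.0027]
(1, -10, 120) -45 shift [0.024, -0.0012, 0.0064] turn [0.0033, 0.3871, 0.0032]
(1, -10, 120) -55 shift [0.0273, -0.0012, 0.0038] turn [0.003, 0.5034, 0.0035]
```

Call:
carry_out([
  [[0.027,0,0.004],[0.003,0.5,0.003],1],
  [[0.027,0,0.004],[0.003,0.5,0.003],1],
  [[0.027,0,0.004],[0.003,0.5,0.003],1],
  [[0.027,0,0.004],[0.003,0.5,0.003],1],
  [[0.027,0,0.004],[0.003,0.5,0.003],1],
])

```text
time: 4.8
tcp_pos: [0.5307, -0.0312, 0.1109]
eef_rot: [[-0.052, 0.996, -0.079], [0.576, 0.094, 0.812], [0.816, -0.003, -0.578]]
force: [-0.5, 0.8, -2.5]
width: 0.0127
finger_force: 29.9
```

Run:
```python
from h import *
st()
W=vision.grab_frame("side");cv2.imwrite("pics/s2.png",cv2.resize(W["image"][110:330,200:440,::-1],None,fx=2.5,fy=2.5))
go((1,-10,120),-55,12)
```

```text
t 4.8 tcp lane [  0.7  -2.  110.9] lean -54.7 j [-35.  46.  85.  39.  91. -54.] w 12.7 F [-0.5  0.8 -2.5] ff 29.9
(1, -10, 120) -55 shift [0.0134, 0.0032, -0.0023] turn [-0.0006, -0.0033, -0.0075]
```

View pics/s2.png

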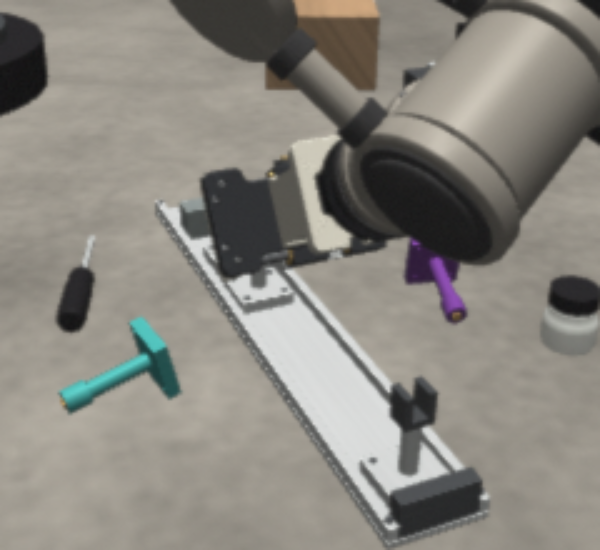

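Run:
```python
from h import *
W=vision.grab_frame("wrist");cv2.imwrite("pics/w2.png",W["image"][:,:,::-1])
```

```text
(no output)
```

View pics/w2.png

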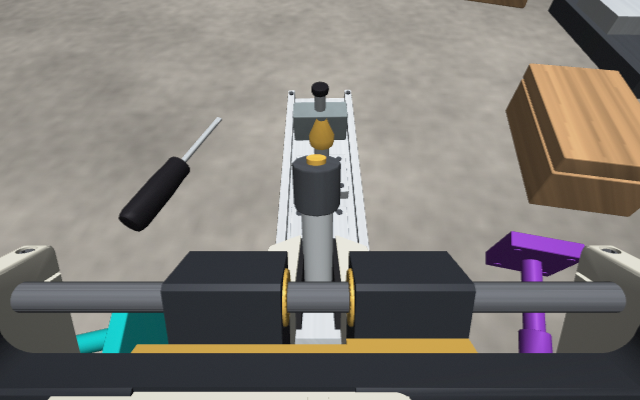

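The wrist view shows the holder held, with its chuck tip at (316,160) and the grip at about (317,260). I'll compute its tilt by casting the tip ray onto the lane's mid-plane... since the ray lies in that plane, I'll use the known 54 mm of post above the grip as the check.

Run:
```python
from h import *
s=r.observe();W=vision.grab_frame("wrist");M=np.array(W["mount"]);R=np.array(s["eef_rot"]);t=np.array(s["tcp_pos"])
def px(p):
    c=np.linalg.inv(M)@np.r_[p,1];return np.round([W["fx"]*c[0]/c[2]+W["cx"],W["fy"]*c[1]/c[2]+W["cy"]],1)
for tilt in(0,10,20,25,30):
  for sg in (30,36):
    th=np.radians(tilt);d=R.T@(Y*np.sin(th)+Z*np.cos(th))
    b=np.array([0,0,-.012]);print(tilt,sg,"tip",px(b+d*(.086-sg/1e3)),"chuck bottom",px(b+d*(.064-sg/1e3)))
W2=vision.grab_frame("top");cv2.imwrite("pics/t2.png",W2["image"][:,:,::-1])
st()
```

```text
0 30 tip [317.8 194.6] chuck bottom [318.5 229.1]
0 36 tip [318. 205.] chuck bottom [318.6 237.1]
10 30 tip [317.7 175.2] chuck bottom [318.4 217.6]
10 36 tip [317.9 187.8] chuck bottom [318.5 227.7]
20 30 tip [317.6 161.4] chuck bottom [318.3 208.5]
20 36 tip [317.8 175.1] chuck bottom [318.5 220.1]
25 30 tip [317.6 156.6] chuck bottom [318.3 204.9]
25 36 tip [317.8 170.5] chuck bottom [318.5 217. ]
30 30 tip [317.6 153. ] chuck bottom [318.3 202. ]
30 36 tip [317.8 166.9] chuck bottom [318.5 214.4]
t 5.0 tcp lane [  0.2  -1.2 109.6] lean -54.3 j [-34.  46.  85.  38.  91. -54.] w 13.2 F [-0.8  0.4 -2. ] ff 29.9
```

```bash
python3 -c "
from h import *
go((0,5,60),-58,12);go((0,5,44),-58,12,((0,5,60),-58,12))"
```

```text
(0, 5, 60) -58 shift [-0.0718, 0.0003, 0.092] turn [-0.0012, 0.0429, -0.0047]
(0, 5, 44) -58 shift [-0.0271, 0.0, 0.017] turn [0.0, -0.0, -0.0]
```

Call:
carry_out([
  [[-0.036,0,0.046],[0,0.043,-0.005],1],
  [[-0.072,0,0.092],[0,0.043,-0.005],1],
  [[-0.072,0,0.092],[0,0.043,-0.005],1],
  [[-0.085,0,0.1],[0,0.043,-0.005],1],
  [[-0.085,0,0.1],[0,0.043,-0.005],1],
])

```text
time: 5.5
tcp_pos: [0.5291, -0.0143, 0.0481]
eef_rot: [[-0.056, 0.995, -0.083], [0.527, 0.1, 0.844], [0.848, 0.003, -0.53]]
force: [-0.1, -0.2, -3.2]
width: 0.013
finger_force: 29.9
```

```bash
python3 -c "
from h import *
st();go((0,5,44),-58,12);go((0,5,40),-58,12)"
```

```text
t 5.5 tcp lane [ 0.8 14.9 48.1] lean -58.0 j [-34.  52.  86.  41.  88. -59.] w 13.0 F [-0.1 -0.2 -3.2] ff 29.9
(0, 5, 44) -58 shift [-0.0173, -0.0016, 0.0116] turn [-0.0007, 0.0002, 0.003]
(0, 5, 40) -58 shift [-0.0241, -0.0016, 0.0158] turn [-0.0007, 0.0002, 0.003]
```

Call:
carry_out([
  [[-0.01,0,0.007],[0,0,0.003],1],
  [[-0.017,0,0.0116],[0,0,0.003],1],
  [[-0.021,0,0.0137],[0,0,0.003],1],
  [[-0.021,0,0.0137],[0,0,0.003],1],
])

```text
time: 5.9
tcp_pos: [0.529, -0.0142, 0.0355]
eef_rot: [[-0.049, 0.995, -0.082], [0.524, 0.096, 0.846], [0.85, -0.001, -0.527]]
force: [0.9, -1.9, 3.8]
width: 0.0133
finger_force: 29.9
```

```bash
python3 -c "
from h import *
st();go((0,5,40),-58,12)"
```

```text
t 5.9 tcp lane [ 0.6 15.  35.5] lean -58.2 j [-34.  54.  86.  41.  87. -60.] w 13.3 F [ 0.9 -1.9  3.8] ff 29.9
(0, 5, 40) -58 shift [-0.0029, -0.0013, 0.0022] turn [0.0, -0.0025, -0.0011]
```

Contact: Fz changed from -3 to +4 N. I'll press a few mm further so the foot turns flat within the grip.

Call:
carry_out([
  [[-0.0035,0,0.002],[0,0,0],1],
  [[-0.007,0,0.0042],[0,0,0],1],
  [[-0.01,0,0.0063],[0,0,0],1],
  [[-0.01,0,0.0063],[0,0,0],1],
])

```text
time: 6.3
tcp_pos: [0.5295, -0.0148, 0.0343]
eef_rot: [[-0.052, 0.995, -0.08], [0.52, 0.096, 0.849], [0.852, 0.002, -0.523]]
force: [-2.8, -11.5, 31.7]
width: 0.0128
finger_force: 30.0
```

Run:
```python
from h import *
st();W=vision.grab_frame("wrist")["image"];cv2.imwrite("pics/w3.png",W[100:300,220:420,::-1])
g=cv2.cvtColor(W,cv2.COLOR_RGB2HSV);m=(g[...,0]>12)&(g[...,0]<32)&(g[...,1]>130)&(g[...,2]>80);m[:, :290]=0;m[:,350:]=0;m[:145]=0;m[230:]=0
ys,xs=np.nonzero(m);print("brass tip",xs.mean(),ys.mean(),len(xs))
```

```text
t 6.3 tcp lane [ 1.1 14.4 34.3] lean -58.5 j [-34.  54.  86.  41.  87. -60.] w 12.8 F [ -2.8 -11.5  31.7] ff 30.0
brass tip 318.5 158.71 200
```

The grip is too firm for it to turn (32 N). I'll back off to light contact and release; at about 20° tilt it should settle back on its foot.

Call:
carry_out([
  [[0.009,0,-0.0055],[0,0,0],1],
  [[0.009,0,-0.0055],[0,0,0],1],
  [[0.009,0,-0.0055],[0,0,0],0.6],
  [[0.009,0,-0.0055],[0,0,0],0.4],
  [[0.009,0,-0.0055],[0,0,0],0.4],
])

```text
time: 6.85
tcp_pos: [0.5281, -0.0135, 0.0333]
eef_rot: [[-0.048, 0.995, -0.084], [0.525, 0.097, 0.846], [0.85, -0.004, -0.527]]
force: [-0.2, 0.2, -0.3]
width: 0.0324
finger_force: 0.0
```

Call:
carry_out([
  [[0,0,0],[0,0,0],0.2],
  [[0,0,0],[0,0,0],0.2],
  [[0,0,0],[0,0,0],0.2],
])

```text
time: 7.15
tcp_pos: [0.5284, -0.0137, 0.0336]
eef_rot: [[-0.048, 0.995, -0.084], [0.525, 0.097, 0.845], [0.85, -0.003, -0.528]]
force: [0.3, -0.2, -0.1]
width: 0.0565
finger_force: 0.0
```

Run:
```python
from h import *
st();W=vision.grab_frame("wrist")["image"];T=vision.grab_frame("top")["image"]
a=cv2.resize(T[170:270,215:447],None,fx=2.7,fy=2.7);o=np.zeros((600,640,3),np.uint8);o[:270,:626]=a;o[270:]=W[60:390]
cv2.imwrite("pics/c4.png",o[:,:,::-1])
```

```text
t 7.15 tcp lane [ 0.1 15.5 33.6] lean -58.2 j [-34.  54.  86.  41.  87. -60.] w 56.5 F [ 0.3 -0.2 -0.1] ff 0.0
```

View pics/c4.png

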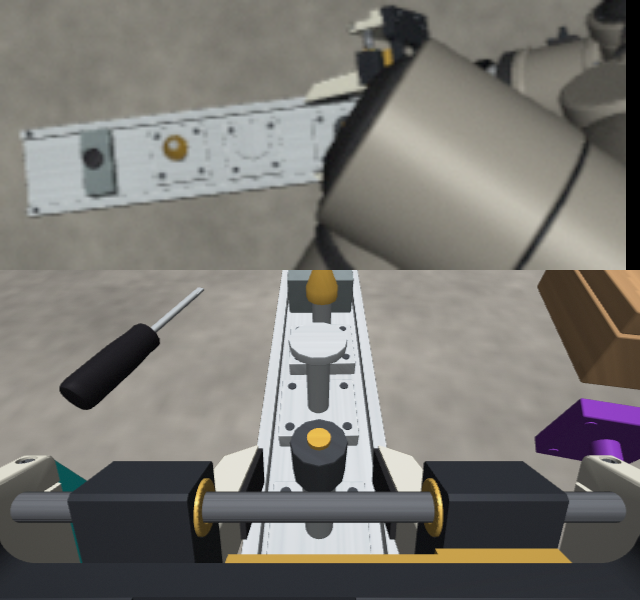

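The holder now stands upright behind the disc, with its chuck seen from above at wrist (319,437) and its foot flat in the lane. I'll back the gripper out.

Call:
carry_out([
  [[0.02,0,-0.06],[0,0,0],0],
  [[0.06,0,-0.14],[0,0,0],0],
  [[0.14,0,-0.2],[0,0,0],0],
  [[0.22,0,-0.25],[0,0,0],0],
  [[0.3,0,-0.3],[0,0,0],0.2],
])

```text
time: 7.75
tcp_pos: [0.5334, -0.062, 0.2422]
eef_rot: [[-0.048, 0.995, -0.083], [0.525, 0.096, 0.845], [0.849, -0.003, -0.528]]
force: [0.4, -0.6, 0.2]
width: 0.0875
finger_force: 0.0
```

```bash
python3 -c "
from h import *
st();go((0,100,210),-15)"
```

```text
t 7.75 tcp lane [  0.4 -33.  242.2] lean -58.2 j [-37.  40.  76.  41. 107. -46.] w 87.5 F [ 0.4 -0.6  0.2] ff 0.0
(0, 100, 210) -15 shift [0.0857, -0.0007, 0.26] turn [-0.0014, -0.5021, -0.0015]
```

Call:
carry_out([
  [[0.086,0,0.26],[0,-0.67,0],1],
  [[0.086,0,0.26],[0,-0.67,0],1],
  [[0.086,0,0.26],[0,-0.67,0],1],
  [[0.086,0,0.26],[0,-0.67,0],1],
  [[0.086,0,0.26],[0,-0.67,0],1],
])

```text
time: 8.25
tcp_pos: [0.5205, 0.0715, 0.2093]
eef_rot: [[-0.095, 0.995, -0.025], [0.962, 0.098, 0.255], [0.256, -0.0, -0.967]]
force: [0.3, 0.2, -1.3]
width: 0.0485
finger_force: 0.0
```

```bash
python3 -c "
from h import *
st();go((0,250,150),0)"
```

```text
t 8.25 tcp lane [  0.5 101.1 209.3] lean -14.8 j [ -9.  21.  89.  15.  74. -20.] w 48.5 F [ 0.3  0.2 -1.3] ff 0.0
(0, 250, 150) 0 shift [0.2575, -0.0005, 0.191] turn [-0.0003, -0.1726, 0.0007]
```

Call:
carry_out([
  [[0.258,0,0.1],[0,-0.173,0],1],
  [[0.258,0,0.1],[0,-0.173,0],1],
  [[0.258,0,0.191],[0,-0.173,0],1],
  [[0.258,0,0.191],[0,-0.173,0],1],
  [[0.258,0,0.191],[0,-0.173,0],1],
])

```text
time: 8.75
tcp_pos: [0.5041, 0.2205, 0.1477]
eef_rot: [[-0.1, 0.995, -0.008], [0.995, 0.1, 0.004], [0.005, -0.008, -1.0]]
force: [0.5, -1.2, 0.0]
width: 0.0085
finger_force: 0.0
```

Run:
```python
from h import *
st();go((0,250,24),0)
T=vision.grab_frame("top");i=T["image"]
cv2.imwrite("pics/c5.png",cv2.resize(i[170:270,180:447,::-1],None,fx=2.9,fy=2.9))
```

```text
t 8.75 tcp lane [ -1.4 251.  147.7] lean -0.3 j [15. 27. 90.  0. 64. 10.] w 8.5 F [ 0.5 -1.2  0. ] ff 0.0
(0, 250, 24) 0 shift [-0.0032, 0.0047, 0.2473] turn [-0.0053, -0.0032, 0.002]
```

View pics/c5.png

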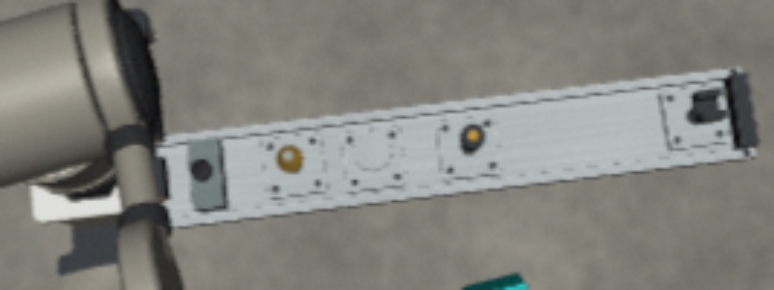

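All four are upright: cone (290,157), disc (372,152), the righted holder (470,138) and fork (707,105). The follower is at (207,175). I'll descend behind it.

Call:
carry_out([
  [[-0.003,0.004,0.1],[-0.005,-0.003,0.002],1],
  [[-0.003,0.004,0.2],[-0.005,-0.003,0.002],1],
  [[-0.003,0.004,0.247],[-0.005,-0.003,0.002],1],
  [[-0.003,0.004,0.247],[-0.005,-0.003,0.002],1],
  [[-0.003,0.004,0.247],[-0.005,-0.003,0.002],1],
])

```text
time: 9.3
tcp_pos: [0.5096, 0.2172, 0.0278]
eef_rot: [[-0.091, 0.996, 0.006], [0.996, 0.091, 0.002], [0.001, 0.006, -1.0]]
force: [0.0, 0.1, 0.8]
width: 0.0003
finger_force: 0.0
```

```bash
python3 -c "
from h import *
st();go((0,200,24),0);go((0,20,24),0)"
```

```text
t 9.3 tcp lane [  3.7 247.2  27.8] lean -0.1 j [15. 36. 96.  0. 48. 10.] w 0.3 F [0.  0.1 0.8] ff 0.0
(0, 200, 24) 0 shift [-0.0945, -0.0069, 0.0075] turn [0.0043, -0.0008, -0.004]
(0, 20, 24) 0 shift [-0.4545, -0.0047, 0.0071] turn [0.0043, -0.0008, -0.004]
```

Call:
carry_out([
  [[-0.016,-0.006,0.006],[0.004,0,-0.004],1],
  [[-0.032,-0.006,0.006],[0.004,0,-0.004],1],
  [[-0.048,-0.006,0.006],[0.004,0,-0.004],1],
  [[-0.064,-0.006,0.006],[0.004,0,-0.004],1],
  [[-0.08,-0.006,0.006],[0.004,0,-0.004],1],
])

```text
time: 9.8
tcp_pos: [0.509, 0.178, 0.0238]
eef_rot: [[-0.099, 0.995, -0.0], [0.995, 0.099, 0.001], [0.001, -0.0, -1.0]]
force: [0.8, 0.9, -0.2]
width: 0.0004
finger_force: 0.6
```

```bash
python3 -c "
from h import *
st();go((0,150,24),0)"
```

```text
t 9.8 tcp lane [ -0.6 208.3  23.8] lean -0.1 j [11. 35. 99.  0. 46.  5.] w 0.4 F [ 0.8  0.9 -0.2] ff 0.6
(0, 150, 24) 0 shift [-0.1165, 0.0009, -0.0005] turn [-0.0001, -0.0007, 0.0018]
```

Call:
carry_out([
  [[-0.016,0,0],[0,0,0.002],1],
  [[-0.032,0,0],[0,0,0.002],1],
  [[-0.048,0,0],[0,0,0.002],1],
  [[-0.064,0,0],[0,0,0.002],1],
  [[-0.08,0,0],[0,0,0.002],1],
])

```text
time: 10.3
tcp_pos: [0.5127, 0.1385, 0.0234]
eef_rot: [[-0.097, 0.995, -0.001], [0.995, 0.097, 0.001], [0.001, -0.001, -1.0]]
force: [-0.6, 3.6, 3.1]
width: 0.0003
finger_force: 1.9
```

Call:
carry_out([
  [[-0.016,0,0],[0,0,0],1],
  [[-0.032,0,0],[0,0,0],1],
  [[-0.048,0,0],[0,0,0],1],
  [[-0.064,0,0],[0,0,0],1],
  [[-0.08,0,0],[0,0,0],1],
])

```text
time: 10.8
tcp_pos: [0.5166, 0.0987, 0.0233]
eef_rot: [[-0.097, 0.995, -0.001], [0.995, 0.097, 0.001], [0.001, -0.001, -1.0]]
force: [0.2, 5.4, 3.4]
width: 0.0005
finger_force: 2.7
```

Run:
```python
from h import *
st();go((0,20,24),0)
S=vision.grab_frame("side")["image"];T=vision.grab_frame("top")["image"]
o=np.zeros((590,640,3),np.uint8);o[:280,:]=cv2.resize(T[175:262,230:447],(640,280));o[280:590,:400]=cv2.resize(S[175:330,240:440],(400,310))
cv2.imwrite("pics/c6.png",o[:,:,::-1])
```

```text
t 10.8 tcp lane [ -0.8 128.6  23.3] lean -0.1 j [  2.  34. 101.   0.  45.  -3.] w 0.5 F [0.2 5.4 3.4] ff 2.7
(0, 20, 24) 0 shift [-0.2173, 0.0016, -0.0017] turn [-0.0007, -0.0009, -0.0001]
```

View pics/c6.png

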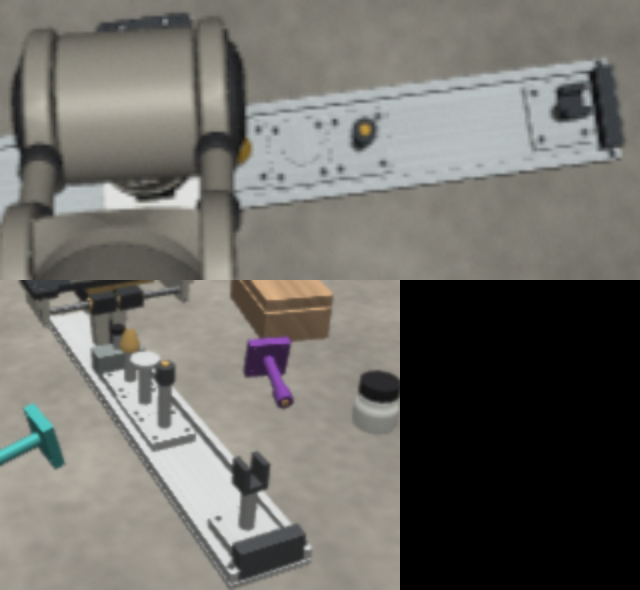

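The three holders and the follower slide upright as one group; the fork is at (570,103), next to the stop. Continuing.

Call:
carry_out([
  [[-0.016,0,0],[0,0,0],1],
  [[-0.032,0,0],[0,0,0],1],
  [[-0.048,0.001,0],[0,0,0],1],
  [[-0.064,0.001,0],[0,0,0],1],
  [[-0.08,0.001,0],[0,0,0],1],
])

```text
time: 11.4
tcp_pos: [0.5199, 0.0597, 0.023]
eef_rot: [[-0.097, 0.995, -0.003], [0.995, 0.097, 0.002], [0.002, -0.003, -1.0]]
force: [-1.5, 4.8, 3.8]
width: 0.0002
finger_force: 3.2
```

Call:
carry_out([
  [[-0.016,0,0],[0,0,0],1],
  [[-0.032,0,0],[0,0,0],1],
  [[-0.048,0,0],[0,0,0],1],
  [[-0.064,0,0],[0,0,0],1],
  [[-0.08,0,0],[0,0,0],1],
])

```text
time: 11.9
tcp_pos: [0.5238, 0.02, 0.023]
eef_rot: [[-0.097, 0.995, -0.003], [0.995, 0.097, 0.002], [0.002, -0.003, -1.0]]
force: [-1.0, 7.0, 3.9]
width: 0.0
finger_force: 3.3
```

Call:
carry_out([
  [[-0.012,0,0],[0,0,0],1],
  [[-0.024,0,0],[0,0,0],1],
  [[-0.032,0,0],[0,0,0],1],
  [[-0.04,0,0],[0,0,0],1],
  [[-0.046,0,0],[0,0,0],1],
])

```text
time: 12.4
tcp_pos: [0.5261, -0.0028, 0.023]
eef_rot: [[-0.097, 0.995, -0.003], [0.995, 0.097, 0.002], [0.002, -0.003, -1.0]]
force: [-1.6, 6.6, 3.2]
width: 0.0006
finger_force: 3.2
```

```bash
python3 -c "
from h import *
st()"
```

```text
t 12.4 tcp lane [-1.2 26.6 23. ] lean -0.1 j [ -9.  34. 101.   0.  45. -14.] w 0.6 F [-1.6  6.6  3.2] ff 3.2
```

Now slowly, watching for the force to rise.

Call:
carry_out([
  [[-0.008,0,0],[0,0,0],1],
  [[-0.016,0,0],[0,0,0],1],
  [[-0.024,0,0],[0,0,0],1],
  [[-0.03,0,0],[0,0,0],1],
  [[-0.036,0,0],[0,0,0],1],
])

```text
time: 12.9
tcp_pos: [0.5278, -0.0206, 0.023]
eef_rot: [[-0.097, 0.995, -0.003], [0.995, 0.097, 0.002], [0.002, -0.003, -1.0]]
force: [-0.4, 6.2, 4.3]
width: 0.0003
finger_force: 3.4
```

Call:
carry_out([
  [[-0.003,0,0],[0,0,0],1],
  [[-0.006,0,0],[0,0,0],1],
  [[-0.009,0,0],[0,0,0],1],
  [[-0.011,0,0],[0,0,0],1],
  [[-0.011,0,0],[0,0,0],1],
])

```text
time: 13.4
tcp_pos: [0.5283, -0.0259, 0.023]
eef_rot: [[-0.097, 0.995, -0.003], [0.995, 0.097, 0.002], [0.002, -0.003, -1.0]]
force: [-1.9, 6.9, 3.9]
width: 0.0003
finger_force: 3.4
```

```bash
python3 -c "
from h import *
st()"
```

```text
t 13.4 tcp lane [-1.2  3.5 23. ] lean -0.1 j [-11.  34. 100.   0.  46. -17.] w 0.3 F [-1.9  6.9  3.9] ff 3.4
```

Call:
carry_out([
  [[-0.002,0,0],[0,0,0],1],
  [[-0.004,0,0],[0,0,0],1],
  [[-0.006,0,0],[0,0,0],1],
  [[-0.008,0,0],[0,0,0],1],
  [[-0.008,0,0],[0,0,0],1],
])

```text
time: 13.9
tcp_pos: [0.5285, -0.0276, 0.023]
eef_rot: [[-0.096, 0.995, -0.004], [0.995, 0.096, 0.005], [0.005, -0.003, -1.0]]
force: [-0.9, 17.4, 6.0]
width: 0.0002
finger_force: 8.8
```

Call:
carry_out([
  [[-0.002,0,0],[0,0,0],1],
  [[-0.004,0,0],[0,0,0],1],
  [[-0.004,0,0],[0,0,0],1],
])

```text
time: 14.2
tcp_pos: [0.5285, -0.0278, 0.0231]
eef_rot: [[-0.096, 0.995, -0.004], [0.995, 0.096, 0.008], [0.008, -0.003, -1.0]]
force: [0.7, 27.3, 7.5]
width: 0.0003
finger_force: 13.4
```

```bash
python3 -c "
from h import *
st()"
```

```text
t 14.2 tcp lane [-1.2  1.5 23.1] lean -0.5 j [-12.  34. 100.   1.  46. -17.] w 0.3 F [ 0.7 27.3  7.5] ff 13.4
```

The row is closed: stopped at lane y ≈ 1.5 mm (expected about 0.5), at 27 N. I'll back off and lift.

Call:
carry_out([
  [[0.016,0,0],[0,0,0],1],
  [[0.05,0,0],[0,0,0],1],
  [[0.1,0,-0.02],[0,0,0],1],
  [[0.16,0,-0.1],[0,0,0],1],
  [[0.22,0,-0.2],[0,0,0],1],
])

```text
time: 14.7
tcp_pos: [0.518, 0.073, 0.1157]
eef_rot: [[-0.096, 0.995, -0.006], [0.995, 0.096, 0.0], [0.001, -0.006, -1.0]]
force: [0.9, 0.3, 1.1]
width: 0.0004
finger_force: 0.0
```

Call:
carry_out([
  [[0.08,0,-0.1],[0,0,0],1],
  [[0.16,0,-0.2],[0,0,0],1],
  [[0.25,0,-0.3],[0,0,0],1],
  [[0.35,0,-0.3],[0,0,0],1],
  [[0.4,0,-0.3],[0,0,0],1],
])

```text
time: 15.2
tcp_pos: [0.5019, 0.2619, 0.266]
eef_rot: [[-0.095, 0.995, 0.002], [0.995, 0.095, 0.001], [0.0, 0.002, -1.0]]
force: [1.9, 0.7, -1.6]
width: 0.0004
finger_force: 0.0
```

Run:
```python
from h import *
st()
S=vision.grab_frame("side")["image"];T=vision.grab_frame("top")["image"]
o=np.zeros((590,640,3),np.uint8);o[:280,:]=cv2.resize(T[175:262,230:447],(640,280));o[280:590,:400]=cv2.resize(S[210:330,270:425],(400,310))
cv2.imwrite("pics/c7.png",o[:,:,::-1])
```

```text
t 15.2 tcp lane [  0.3 292.4 266. ] lean -0.0 j [20. 22. 77. -0. 81. 14.] w 0.4 F [ 1.9  0.7 -1.6] ff 0.0
```

View pics/c7.png

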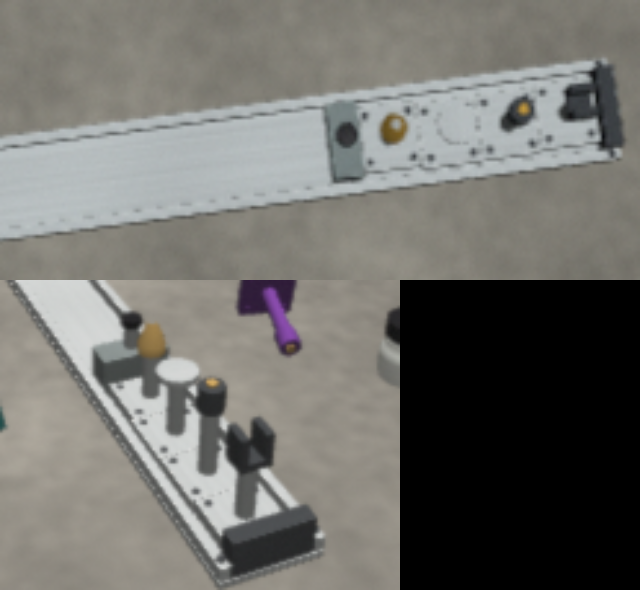

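The view shows all four standing and closed up: cone (394,128), disc (455,122), righted holder (518,112) and fork (580,100), between the follower (346,140) and the stop. I'll do one numeric check of the knob (expected lane y of -22), then hand in.

Run:
```python
from h import *
T=vision.grab_frame("top");p=plane(T,230+346*217/640-.3,175+134*87/280-.3,.068)-O;y=p@Y*1e3;print("knob y",y)
if abs(y+22)<5: print(r.hand_in())
```

```text
knob y -21.389402970885705
the job is handed in; nothing more can be done
None
```

The fallen holder is standing on its foot again, and the follower has closed all four holders up against the end stop (knob at lane y ≈ -21 mm, expected -22). No holder was knocked over, I didn't touch the box, jar or screwdriver, and the job was handed in at about 15 s; no verdict was returned.

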